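Add the slotted weight to the cheese press

TASK

Add the loose small slotted weight to the cheese press: slide it sideways onto the press's stem between collar and knob, with its slot pointing the opposite way to the slot of the big weight already there, then let it down over the collar until it lies flat on the big weight, and let go. Feel for the stem gently, never force the weight against the press or drop it, and leave the big weight and the other things where they are.

Things in the scene. Friction and masses are not known exactly. Their poses are not given: they have to be found in the camera images.
- upper_weight: The loose small slotted weight: aluminium disc 76 mm across, 18 mm thick, about 0.18 kg, flat on the worktop. Origin: centre of its underside; z up. From its round central hole (21 mm across) a slot 13 mm wide runs out through the rim in its +x direction. On the opposite (-x) rim stands an upright grip fin. Nothing is read while it is held.
- upper_mouth (a point): Mouth of the small weight's slot: 35 mm from the disc's axis on its +x side, at half thickness. Over the last 11 mm before the mouth the slot flares from 13 to 30 mm wide. Same axes as upper_weight.
- upper_fin (a point): Grip point in the small weight's fin: 56 mm from the disc's axis on its -x side, 23 mm above its underside. The fin is 10 mm thick (along y), reaches from 38 to 70 mm from the axis, and its top is 36 mm above the underside: pinch it across its thickness from above. Same axes as upper_weight.
- lower_weight: The big slotted weight already on the press: aluminium disc 120 mm across, 22 mm thick, 0.5 kg, loose on the wooden board round the foot of the stem. Origin: centre of its underside; z up. Its slot, 43 mm wide, runs from the middle out through the rim in its +x direction (roughly towards the robot). On its -x rim a fin (60 to 80 mm from the centre) rises 36 mm above its underside.
- press: The cheese press, fixed: steel tray 176 mm across, white round mould, wooden board on top, upright stem. Origin: centre of the tray's underside; z up. The stem stands off centre: its axis is 5 to 8 mm from the press's axis, in any direction, different each time and not measured, so it must be seen or felt. It does not give way.
- board (a point): Centre of the wooden board's top, 46 mm above the worktop. Stem from there up: collar 18 mm across to 32 mm above the board (10 mm above the big weight's top); neck 10 mm across to 64 mm; wooden knob 30 mm across to 75 mm. The small weight's slot passes only the neck; its hole passes neck and collar (1.5 mm play all round), not the knob.
- small_bowl: white bowl, 115 mm wide, 56 mm high, loose on the worktop; not to be moved. Origin: centre of its underside
- jam_jar: small glass jam jar with a white lid, 68 mm wide, 84 mm high, loose; not to be moved. Origin: centre of its underside
- onion: brown onion, 75 mm wide, 77 mm high, loose; not to be moved. Origin: under its centre, on the worktop
- lemon: yellow lemon, 78 mm long, 56 mm high, loose; not to be moved. Origin: under its centre, on the worktop
- apple: red apple, 72 mm wide, 63 mm high, loose; not to be moved. Origin: under its centre, on the worktop
Mind the look-alikes: they are no part of the job. Leave any red look-alike of the upper_weight alone.

How it is judged:
By the outcome, as a careful person would: the job done as asked, in the order asked, and still so for the second after the job is handed in, with the robot touching nothing.
It also fails if it takes over 61 s, if anything falls off the work surface, if the arm or the gripper's body presses on something with over 40 N, if the wrist force passes 120 N, or if a joint passes its speed limit or range.

ROBOT

A 6-joint arm with a two-finger parallel gripper is mounted at the origin on a cart in front of the work surface, level with it; the furniture and walls round the work are solid. World frame = base frame: x ahead of the robot, y to its left, z up, the work surface at z = 0. Lengths are in m, angles in rad, forces in N, time in s.
With the tool pointing down it reaches from about 0.35 to 0.85 m from the base axis. Payload 8.1 kg.
Tool frame: the origin (TCP) lies at the centre of the arm's flange, where the gripper is bolted on; the fingertips stand 186 mm ahead of it and the grasp point (between the pads) lies 167 mm ahead of it; z points along the fingers, y is the line along which they close (so a half turn about z gives the same grasp; the last joint's range is limited). The gripper opens to 93 mm and grips with 3 to 60 N. Pads are 15 mm wide; open, the fingers measure 128 mm over their backs; the gripper's body (75 mm by 188 mm) begins 65 mm behind the grasp point.
Start: joints at [1.239, 0.13, 1.488, -0, 1.523, -0.085], TCP at [0.147, 0.582, 0.405] pointing down, gripper open.
Joint ranges: [-2.96, 2.96], [-0.89, 2.26], [0.02, 2.5], [-1.34, 4.48], [0, 2.73], [-2.66, 2.66]. Speed limits (rad/s): [2.39, 2.39, 2.79, 3.14, 3.14, 3.14].

INTERFACE

Orientations are given as a rotation vector (axis times angle).
In Python, from plant import robot gives the robot as it stands.
- The arm moves only by the tool apply_moves, never from a script. Its argument "series" is a list of rows, each a list of 2 entries, a list of its own where there are three numbers: the shift along the tool's x, y, z in mm, then the turn, a rotation vector about the tool's x, y, z in rad. A call has 1 to 12 rows; each row shifts and turns the commanded pose from where the row before left it, along the tool's axes as they then stand; what a row does not reach is not made up. A row lasts 1/12 s, in which the tool goes at most 41.7 mm and 7.16 degrees, less where a joint would pass 70% of its speed; a pose out of reach is approached as far as the arm can. A call is refused whole if a number of a shift passes 41.7 or a number of a turn 0.125, either way. A call with a gripper value outside its range is refused whole. "claw" is the opening, from 0 (shut) to 1 (fully open), set as the call begins (left out, the last holds). The fingers move at their own pace and stop on an object; "newtons" is the grip in N (left out, the last holds). Time passes only in rows, so rows that do not move let the fingers close. It gives the time, the measured TCP pose, the force, the opening and the grip force at its end, in the units of the state.
- robot.read_state(): the state, without advancing time (a new reading comes with each control period).
- robot.read_camera(name): name is "side" or "top"; returns (picture, depth): 420x560x3 uint8, blue, green, red; 420x560 float32, m along the optical axis (not along the pixel's ray), 0 where there is no reading.
- robot.calibration(name): a dict with "fx", "fy", "cx", "cy" (pixels), "extrinsics" (4x4, takes a point from world to camera coordinates). Camera axes: x right, y down, z forward; pixel columns grow to the right and rows downward; lengths in m; the calibration is good to about 2 mm. A picture is of the moment at which its call begins. calibration takes no time and is no camera call.
- robot.close_job(): hands the job in; it is judged then, once.
The state is a dict: "t": time; "q": joint angles; "dq": joint speeds; "joint_torque": joint torques, N m; "tool_pos": TCP position; "orientation": TCP orientation; "force": force on the tool from outside, world axes, zero at the start; "wrist_torque": the same for the moment, N m; "opening": finger opening in m; "gripper_force": force on a finger pad.
Only numpy, scipy, OpenCV 4.12 (cv2) and the standard library are available. Lean on these libraries where they do the work, as an engineer would, in place of code of your own. Each camera call takes 0.05 s, during which the arm holds its last target. There are 200 camera calls.

## Working session

There is one attempt and no reset: what is moved stays moved. The work goes in short steps, Python scripts to look and compute and a tool call to move; the robot and the scene stay as the last step left them, time stands still between calls to the robot, and variables do not carry over. Pictures are saved under pics/ and viewed, at most 10 in all, crops included, and the job is handed in when it is done.

Besides the shell and the picture viewer there is one more tool, called after "Call:" as name(argument=value, ...), one argument or row to a line, values as JSON. apply_moves: Moves the arm, as the interface text tells. Its arguments: {"type":"object","properties":{"series":{"type":"array"},"claw":{"type":"number"},"newtons":{"type":"number"}},"required":["series"]}

```bash
ls; mkdir -p pics; cat > h.py <<'E'
import numpy as np,cv2
from plant import robot
def save(n):
    out={}
    for c in ("top","side"):
        p,d=robot.read_camera(c); np.savez(f"pics/{n}_{c}.npz",p=p,d=d); cv2.imwrite(f"pics/{n}_{c}.png",p); out[c]=(p,d)
    return out
def world(c,u,v,d):
    k=robot.calibration(c);E=np.array(k["extrinsics"])
    u=np.asarray(u,float);v=np.asarray(v,float)
    X=np.stack([(u-k["cx"])/k["fx"]*d,(v-k["cy"])/k["fy"]*d,d+0*u],-1)
    return (X-E[:3,3])@E[:3,:3]
def plane(c,u,v,z):
    k=robot.calibration(c);E=np.array(k["extrinsics"]);R=E[:3,:3];o=-R.T@E[:3,3]
    r=world(c,u,v,1.0)-o
    return o+r*((z-o[2])/r[...,2])[...,None]
def proj(c,P):
    k=robot.calibration(c);E=np.array(k["extrinsics"]);X=np.asarray(P)@E[:3,:3].T+E[:3,3]
    return np.stack([X[...,0]/X[...,2]*k["fx"]+k["cx"],X[...,1]/X[...,2]*k["fy"]+k["cy"]],-1)
E
python3 - <<'E'
from h import *
save("a")
for c in("top","side"):
    k=robot.calibration(c);E=np.array(k["extrinsics"]);print(c,k["fx"],(-E[:3,:3].T@E[:3,3]).round(3),E[2,:3].round(3))
print(robot.read_state())
E
```

```text
pics
top 505.3185712351048 [0.456 0.086 1.51 ] [ 0.062 -0.01  -0.998]
side 385.9235289682586 [0.608 0.711 0.739] [-0.065 -0.662 -0.747]
{'t': 0.1, 'q': array([ 1.23861688e+00,  1.31074001e-01,  1.48920572e+00,  3.85830891e-06,
        1.52296723e+00, -8.54283316e-02]), 'dq': array([-0.00113636, -0.00199174, -0.00394935,  0.00205768, -0.00093928,
       -0.00060067]), 'joint_torque': array([ 1.02213893e-03, -5.61333311e+01, -4.93103027e+01,  7.70474738e-02,
        2.89242889e-02, -8.75674573e-05]), 'tool_pos': array([0.14647806, 0.5816284 , 0.40377962]), 'orientation': array([-3.86570697e-01, -3.11736794e+00,  2.54058347e-03]), 'force': array([ 0.232516  , -0.65791526, -0.35779447]), 'wrist_torque': array([ 0.01688284, -0.03464185,  0.02934905]), 'gripper_force': 0.0, 'opening': 0.09283893981182305}
```

View pics/a_top.png

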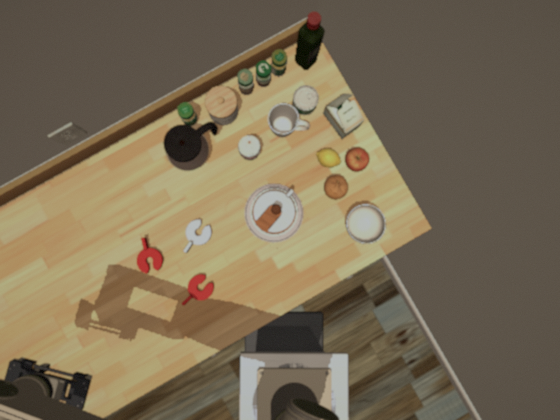

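View pics/a_side.png

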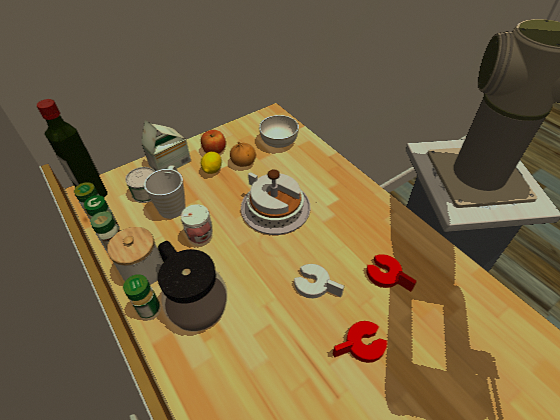

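The top view shows the grey small weight at (199,233) with its fin at (187,248). The press is at (273,212), its fin at (290,190) and the brown slot pointing down-left. Two red look-alikes are at (150,258) and (201,288). I'll enlarge crops of both the weight and the press.

```bash
python3 - <<'E'
from h import *
t=cv2.imread("pics/a_top.png");s=cv2.imread("pics/a_side.png")
r=lambda i,x,y,w,h:cv2.resize(i[y:y+h,x:x+w],(400,300),interpolation=cv2.INTER_CUBIC)
cv2.imwrite("pics/crop1.png",np.vstack([np.hstack([r(t,160,205,80,60),r(t,235,182,80,60)]),np.hstack([r(s,280,250,80,60),r(s,235,162,80,60)])]))
d=np.load("pics/a_top.npz")["d"]
def W(c,d,u,v): return world(c,u,v,d[v,u]).round(4)
print(W("top",d,206,240),W("top",d,187,248),W("top",d,276,209),W("top",d,255,215))
# white weight mask by height
v,u=np.mgrid[0:420,0:560];P=world("top",u,v,d)
for c,(x0,x1,y0,y1) in {"w":(170,230,215,262),"p":(235,315,175,250)}.items():
    Q=P[y0:y1,x0:x1].reshape(-1,3);m=Q[:,2]>.009;print(c,np.histogram(Q[:,2],bins=np.arange(-.01,.14,.006)))
    if c=="w":
        print(Q[m].min(0),Q[m].max(0))
E
```

```text
[0.4819 0.2588 0.018 ] [0.458  0.3115 0.0363] [0.5665 0.0553 0.1246] [0.5534 0.1141 0.0676]
w (array([ 416, 1494,  399,   80,  289,   86,    9,   28,    5,    0,    0,
          0,    0,    0,    0,    0,    0,    0,    0,    0,    0,    0,
          0,    0,    0]), array([-0.01 , -0.004,  0.002,  0.008,  0.014,  0.02 ,  0.026,  0.032,
        0.038,  0.044,  0.05 ,  0.056,  0.062,  0.068,  0.074,  0.08 ,
        0.086,  0.092,  0.098,  0.104,  0.11 ,  0.116,  0.122,  0.128,
        0.134,  0.14 ]))
[0.42283319 0.08556951 0.0092028 ] [0.54407954 0.32080736 1.51043569]
p (array([ 596, 2202, 1123,  205,   12,    0,   12,  164,  278,  246,   39,
         53,  539,  370,   14,   20,    2,    0,    0,    1,    9,   61,
         18,    0,    0]), array([-0.01 , -0.004,  0.002,  0.008,  0.014,  0.02 ,  0.026,  0.032,
        0.038,  0.044,  0.05 ,  0.056,  0.062,  0.068,  0.074,  0.08 ,
        0.086,  0.092,  0.098,  0.104,  0.11 ,  0.116,  0.122,  0.128,
        0.134,  0.14 ]))
```

View pics/crop1.png

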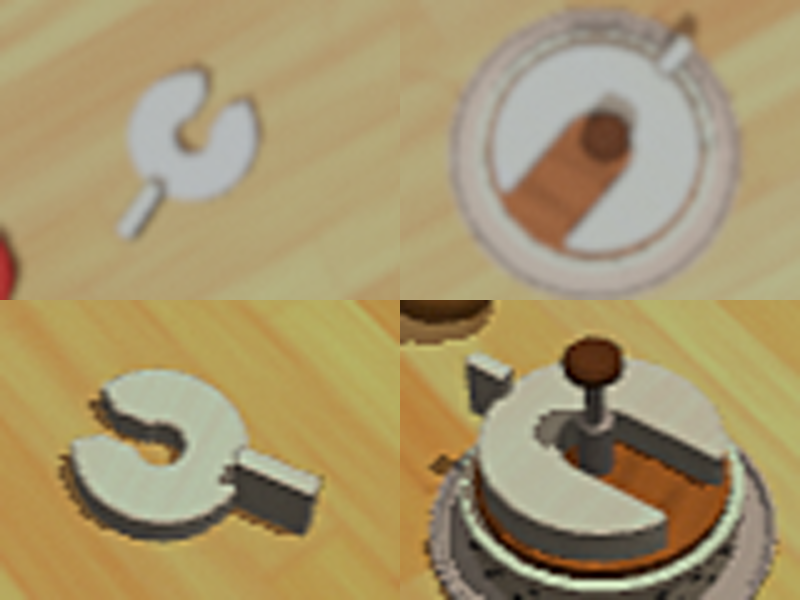

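The crop shows the small weight's slot pointing up-right with its fin at lower-left. The big weight's slot points down-left with its fin at upper-right. So the small weight is already close to the required heading. Next I'll measure positions.

```bash
cat > m.py <<'E'
from h import *
def grid(c,d):
    v,u=np.mgrid[0:420,0:560];return world(c,u,v,d),u,v
def circ(Q):
    A=np.c_[2*Q[:,:2],np.ones(len(Q))];s=np.linalg.lstsq(A,(Q[:,:2]**2).sum(1),rcond=None)[0]
    return s[:2],np.sqrt(s[2]+s[:2]@s[:2])
E
python3 - <<'E'
from m import *
I={c:np.load(f"pics/a_{c}.npz") for c in("top","side")}
for c in I:
    p,d=I[c]["p"],I[c]["d"];P,u,v=grid(c,d);hsv=cv2.cvtColor(p,cv2.COLOR_BGR2HSV)
    grey=hsv[...,1]<(70 if c=="top" else 90)
    def near(xy,r,z0,z1,g=True):
        return (np.hypot(P[...,0]-xy[0],P[...,1]-xy[1])<r)&(P[...,2]>z0)&(P[...,2]<z1)&(grey if g else True)
    m=near((.487,.285),.1,.012,.023); fin=near((.487,.285),.1,.029,.044)
    h=cv2.convexHull(np.c_[u[m],v[m]].astype(np.int32))[:,0]
    H=plane(c,h[:,0],h[:,1],.018)
    f=plane(c,u[fin],v[fin],.036); 
    # reject fin-side
    for _ in range(3):
        cc,r=circ(H);e=abs(np.hypot(*(H[:,:2]-cc).T)-r);H=H[e<.003]
    fc=(f[:,:2].min(0)+f[:,:2].max(0))/2;fm=f[:,:2].mean(0)
    print(c,"small",cc.round(4),r.round(4),m.sum(),"z",np.median(P[m][:,2]).round(4),"fin",fm.round(4),fin.sum(),"dist",np.hypot(*(cc-fm)).round(4),"ang",np.degrees(np.arctan2(*(cc-fm)[::-1])).round(1))
    # press
    k=near((.5665,.058),.05,.112,.13,False); K=P[k]
    kh=cv2.convexHull(np.c_[u[k],v[k]].astype(np.int32))[:,0];KH=plane(c,kh[:,0],kh[:,1],.1155 if c=="side" else .117)
    kc,kr=circ(KH); print(" knob",kc.round(4),kr.round(4),"mean",K.mean(0).round(4),k.sum())
    L=near((.56,.07),.075,.061,.075); hh=cv2.convexHull(np.c_[u[L],v[L]].astype(np.int32))[:,0];LH=plane(c,hh[:,0],hh[:,1],.068)
    for _ in range(4):
        lc,lr=circ(LH);e=abs(np.hypot(*(LH[:,:2]-lc).T)-lr);LH=LH[e<max(.002,np.median(e)*2)]
    F=near((.60,.02),.06,.076,.09); ff=plane(c,u[F],v[F],.082)[:,:2]; ff=ff[np.hypot(*(ff-lc).T)>.055];fm=ff.mean(0)
    print(" big",lc.round(4),lr.round(4),"fin",fm.round(4),len(ff),np.hypot(*(fm-lc)).round(4),"ang",np.degrees(np.arctan2(*(fm-lc)[::-1])).round(1))
E
```

```text
top small [0.5052 0.2826] 0.0383 402 z 0.0171 fin [0.4635 0.3092] 39 dist 0.0495 ang -32.5
 knob [0.5689 0.0543] 0.0141 mean [0.5686 0.0542 0.1197] 87
 big [0.5664 0.0589] 0.0593 fin [0.6173 0.016 ] 28 0.0666 ang -40.2
side small [0.5052 0.2885] 0.0392 776 z 0.0176 fin [0.4629 0.316 ] 92 dist 0.0504 ang -33.1
 knob [0.5671 0.0592] 0.0158 mean [0.5672 0.0627 0.1187] 100
 big [0.5655 0.0669] 0.0613 fin [0.6159 0.0228] 31 0.067 ang -41.2
```

```bash
cat > go.py <<'E'
import sys
from h import *
from scipy.spatial.transform import Rotation as R
def go(x,y,z,head):   # head deg = heading of tool x; prints shift in current tool axes, then rotvec (tool) 
    s=robot.read_state();A=R.from_rotvec(s["orientation"]);h=np.radians(head)
    B=R.from_matrix(np.array([[np.cos(h),np.sin(h),0],[np.sin(h),-np.cos(h),0],[0,0,-1]]).T@np.eye(3)) if 0 else R.from_matrix(np.c_[[np.cos(h),np.sin(h),0],[np.sin(h),-np.cos(h),0],[0,0,-1]])
    dp=np.array([x,y,z])-s["tool_pos"];tr=(A.inv()*B).as_rotvec()
    print("t",round(s["t"],2),"pos",s["tool_pos"].round(4),"shift old axes mm",(A.inv().apply(dp)*1e3).round(1),"new axes",(B.inv().apply(dp)*1e3).round(1),"turn",tr.round(4),"F",s["force"].round(2),"op",round(s["opening"],4))
if __name__=="__main__": go(*map(float,sys.argv[1:5]))
E
python3 go.py .458 .316 .25 147.2; python3 go.py .458 .316 .192 147.2
python3 - <<'E'
from m import *
I={c:np.load(f"pics/a_{c}.npz") for c in("top","side")}
# headings: brown slot of big weight, fin lines
for c in I:
    p,d=I[c]["p"],I[c]["d"];P,u,v=grid(c,d);hsv=cv2.cvtColor(p,cv2.COLOR_BGR2HSV)
    lc=np.array([.5664,.0589]) if c=="top" else np.array([.5655,.0669])
    r=np.hypot(P[...,0]-lc[0],P[...,1]-lc[1])
    m=(r<.058)&(r>.03)&(abs(P[...,2]-.046)<.008)&(hsv[...,1]>110)
    Q=P[m][:,:2]; q=Q.mean(0)-lc;print(c,m.sum(),"slot dir",np.degrees(np.arctan2(q[1],q[0])).round(1))
    sc=np.array([.5052,.2826]) if c=="top" else np.array([.5052,.2885])
    r=np.hypot(P[...,0]-sc[0],P[...,1]-sc[1]); T=plane(c,u,v,.018);r=np.hypot(T[...,0]-sc[0],T[...,1]-sc[1])
    m=(r<.034)&(P[...,2]<.012)&(r>.017)
    q=T[m][:,:2].mean(0)-sc;print(m.sum(),"small slot",np.degrees(np.arctan2(q[1],q[0])).round(1))
E
```

```text
t 0.1 pos [0.1465 0.5816 0.4038] shift old axes mm [-367.  -181.2  154. ] new axes [-405.7  -54.5  153.8] turn [-1.700e-03  1.000e-04  3.257e-01] F [ 0.23 -0.66 -0.36] op 0.0928
t 0.1 pos [0.1465 0.5816 0.4038] shift old axes mm [-367.  -181.1  212. ] new axes [-405.7  -54.5  211.8] turn [-1.700e-03  1.000e-04  3.257e-01] F [ 0.23 -0.66 -0.36] op 0.0928
top 133 slot dir 138.0
41 small slot -35.2
side 170 slot dir 131.8
41 small slot -33.2
```

Call:
apply_moves(
  series=[
    [[0,0,10],[0,0,0.108]],
    [[0,0,10],[0,0,0.108]],
    [[0,0,10],[0,0,0.108]],
    [[-37,-5,12],[0,0,0]],
    [[-37,-5,12],[0,0,0]],
    [[-37,-5,12],[0,0,0]],
    [[-37,-5,12],[0,0,0]],
    [[-37,-5,12],[0,0,0]],
    [[-37,-5,12],[0,0,0]],
    [[-37,-5,12],[0,0,0]],
    [[-37,-5,12],[0,0,0]],
    [[-37,-5,10],[0,0,0]],
  ],
  claw=0.5,
)

```text
t: 1.1
tool_pos: [0.4032, 0.3624, 0.2675]
orientation: [-0.884, -3.014, 0.001]
force: [1.0, 0.5, -0.4]
opening: 0.0462
gripper_force: 0.0
```

Call:
apply_moves(
  series=[
    [[-36,-5,4],[0,0,0]],
    [[-36,-5,4],[0,0,0]],
    [[0,0,0],[0,0,0]],
    [[0,0,0],[0,0,0]],
  ],
)

```text
t: 1.43
tool_pos: [0.4586, 0.3152, 0.26]
orientation: [-0.89, -3.012, 0.002]
force: [-0.2, 0.0, -0.1]
opening: 0.0467
gripper_force: 0.0
```

```bash
python3 go.py .458 .316 .192 147.2; python3 - <<'E'
from h import *
o=save("b")
s=cv2.imread("pics/b_side.png");t=cv2.imread("pics/b_top.png")
s[...] = s
for c,i in(("side",s),("top",t)):
    pp=robot.read_state()["tool_pos"].copy()
    for dz in (.186,.167): 
        a=proj(c,pp-[0,0,dz]);cv2.circle(i,tuple(int(q) for q in a.round()),1,(0,255,0),-1);print(c,a)
r=lambda i,x,y,w,h:cv2.resize(i[y:y+h,x:x+w],(400,300),interpolation=cv2.INTER_CUBIC)
cv2.imwrite("pics/crop2.png",np.hstack([r(s,270,210,120,90),r(t,150,200,80,60)]))
E
```

```text
t 1.43 pos [0.4586 0.3152 0.26  ] shift old axes mm [ 0.9  0.5 68. ] new axes [ 1.   0.4 68. ] turn [-0.0012 -0.0007 -0.002 ] F [-0.24  0.04 -0.09] op 0.0467
side [339.79224158 274.49642541]
side [340.83325059 269.32245704]
top [183.0310156  248.24826382]
top [181.93385883 248.23745799]
```

View pics/crop2.png

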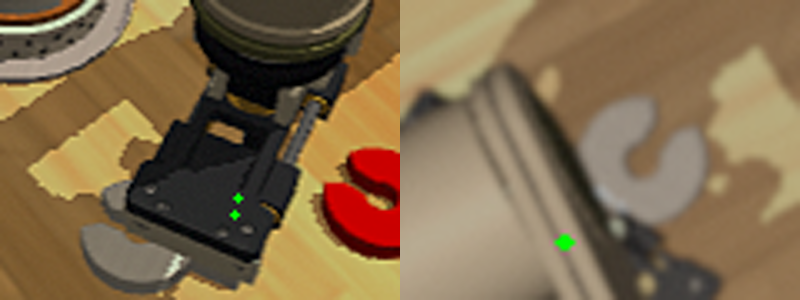

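The gripper is over the fin with a finger on each side, as planned, so I'll descend and pinch.

Call:
apply_moves(
  series=[
    [[0,0,20],[0,0,0]],
    [[0,0,20],[0,0,0]],
    [[0,0,14],[0,0,0]],
    [[0,0,9],[0,0,0]],
    [[0,0,4],[0,0,0]],
    [[0,0,0],[0,0,0]],
  ],
)

```text
t: 2.03
tool_pos: [0.4567, 0.3173, 0.193]
orientation: [-0.882, -3.014, 0.002]
force: [0.7, -0.4, -0.5]
opening: 0.0461
gripper_force: 0.0
```

Call:
apply_moves(
  series=[
    [[0,0,0],[0,0,0]],
    [[0,0,0],[0,0,0]],
    [[0,0,0],[0,0,0]],
    [[0,0,0],[0,0,0]],
    [[0,0,0],[0,0,0]],
    [[0,0,0],[0,0,0]],
  ],
  claw=0,
  newtons=25,
)

```text
t: 2.53
tool_pos: [0.4578, 0.3167, 0.1941]
orientation: [0.885, 3.014, 0.001]
force: [-0.3, -0.4, 0.0]
opening: 0.0115
gripper_force: 0.6
```

Call:
apply_moves(
  series=[
    [[0,0,0],[0,0,0]],
    [[0,0,0],[0,0,0]],
    [[0,0,0],[0,0,0]],
  ],
)

```text
t: 2.78
tool_pos: [0.4578, 0.3167, 0.194]
orientation: [0.885, 3.014, 0.0]
force: [-1.5, -1.0, 3.1]
opening: 0.0098
gripper_force: 25.0
```

Call:
apply_moves(
  series=[
    [[0,0,-5],[0,0,0]],
    [[0,0,-15],[0,0,0]],
    [[0,0,-30],[0,0,0]],
    [[0,0,-30],[0,0,0]],
    [[0,0,-20],[0,0,0]],
    [[0,0,-8],[0,0,0]],
    [[0,0,0],[0,0,0]],
    [[0,0,0],[0,0,0]],
  ],
)

```text
t: 3.45
tool_pos: [0.4574, 0.3166, 0.3008]
orientation: [-0.884, -3.014, 0.001]
force: [0.1, 0.5, -2.9]
opening: 0.0098
gripper_force: 25.0
```

```bash
python3 go.py .458 .316 .192 147.2; python3 - <<'E'
from h import *
o=save("c")
r=lambda i,x,y,w,h:cv2.resize(i[y:y+h,x:x+w],(400,300),interpolation=cv2.INTER_CUBIC)
cv2.imwrite("pics/crop3.png",np.hstack([r(o["side"][0],230,150,160,120),r(o["top"][0],160,190,120,90)]))
E
```

```text
t 3.45 pos [0.4574 0.3166 0.3008] shift old axes mm [-9.000e-01 -1.000e-01  1.088e+02] new axes [ -0.8  -0.2 108.8] turn [-0.0006 -0.0004  0.0017] F [ 0.1   0.46 -2.9 ] op 0.0098
```

View pics/crop3.png

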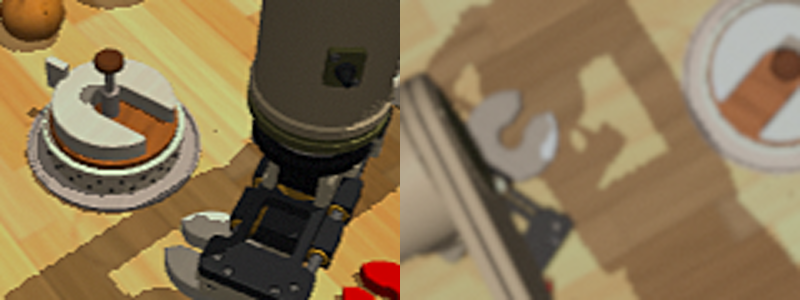

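The weight hangs from the gripper, lifted about 107 mm, and both views show the slot clear. I'll measure its centre, tilt and heading relative to the tool.

```bash
cat > held.py <<'E'
from m import *
def held(o,top_z,guess,cams=("top","side")):
    for c in cams:
        p,d=o[c];P,u,v=grid(c,d);hsv=cv2.cvtColor(p,cv2.COLOR_BGR2HSV)
        r=np.hypot(P[...,0]-guess[0],P[...,1]-guess[1])
        m=((r<.048)&(abs(P[...,2]-top_z)<.009)&(hsv[...,1]<110)).astype(np.uint8)
        n,l,st,_=cv2.connectedComponentsWithStats(m);m=l==1+np.argmax(st[1:,4])
        Q=P[m];A=np.c_[Q[:,:2]-guess,np.ones(len(Q))];s=np.linalg.lstsq(A,Q[:,2],rcond=None)[0]
        h=cv2.convexHull(np.c_[u[m],v[m]].astype(np.int32))[:,0];H=plane(c,h[:,0],h[:,1],top_z)
        for _ in range(4):
            cc,rr=circ(H);e=abs(np.hypot(*(H[:,:2]-cc).T)-rr);H=H[e<max(.002,1.5*np.median(e))]
        T=plane(c,u,v,top_z);r=np.hypot(T[...,0]-cc[0],T[...,1]-cc[1]);g=(r<.034)&(r>.017)&(P[...,2]<top_z-.012)&(P[...,2]>-.1)
        q=T[g][:,:2]-cc;a=np.degrees(np.arctan2(q[:,1],q[:,0]));a=a[abs((a+40+180)%360-180)<35]
        print(c,m.sum(),"centre",cc.round(4),"r",rr.round(4),"plane",s.round(4),"slot",a.mean().round(1),len(a))
E
python3 - <<'E'
from held import *
o={c:(lambda z:(z["p"],z["d"]))(np.load(f"pics/c_{c}.npz")) for c in("top","side")}
held(o,.125,np.array([.505,.286]))
E
```

```text
top 424 centre [0.507  0.2815] r 0.0374 plane [-0.0113  0.0084  0.1238] slot -34.2 33
side 191 centre [0.5241 0.305 ] r 0.0189 plane [-0.0506 -0.0493  0.1244] slot -33.7 76
```

```bash
python3 go.py .4684 .1417 .279 139.5
```

```text
t 3.55 pos [0.4569 0.3163 0.2994] shift old axes mm [-104.1 -140.6   20.6] new axes [-122.1 -125.3   20.4] turn [-0.0033 -0.0015  0.136 ] F [ 0.5  -0.05 -2.  ] op 0.0102
```

Call:
apply_moves(
  series=[
    [[0,0,0],[0,0,0.034]],
    [[0,0,0],[0,0,0.034]],
    [[0,0,0],[0,0,0.034]],
    [[0,0,0],[0,0,0.034]],
    [[-8,-8,1],[0,0,0]],
    [[-20,-20,3],[0,0,0]],
    [[-22,-23,4],[0,0,0]],
    [[-22,-23,4],[0,0,0]],
    [[-22,-23,4],[0,0,0]],
    [[-20,-20,4],[0,0,0]],
    [[-8,-8,0],[0,0,0]],
    [[0,0,0],[0,0,0]],
  ],
)

```text
t: 4.55
tool_pos: [0.4688, 0.1397, 0.2803]
orientation: [-1.09, -2.944, 0.003]
force: [-1.1, 0.1, -2.6]
opening: 0.0096
gripper_force: 25.0
```

```bash
python3 - <<'E'
from held import *
o=save("d")
held(o,.103,np.array([.511,.105]))
for c in o:
    p,d=o[c];P,u,v=grid(c,d);k=(np.hypot(P[...,0]-.568,P[...,1]-.057)<.03)&(P[...,2]>.112)&(P[...,2]<.13)
    kh=cv2.convexHull(np.c_[u[k],v[k]].astype(np.int32))[:,0];KH=plane(c,kh[:,0],kh[:,1],.117);print("knob",circ(KH),k.sum())
r=lambda i,x,y,w,h:cv2.resize(i[y:y+h,x:x+w],(400,300),interpolation=cv2.INTER_CUBIC)
cv2.imwrite("pics/crop4.png",np.hstack([r(o["side"][0],220,145,120,90),r(o["top"][0],220,180,80,60)]))
E
python3 go.py .4684 .1417 .279 139.5
```

```text
top 32 centre [0.5168 0.0629] r 0.0129 plane [-0.1696  0.2473  0.1134] slot -39.2 68
side 142 centre [0.5136 0.1138] r 0.0369 plane [-0.0662 -0.1507  0.1065] slot nan 0
knob (array([0.56865954, 0.05429481]), np.float64(0.014253931441635337)) 88
knob (array([0.56701858, 0.05981082]), np.float64(0.015128796920087558)) 96
t 4.65 pos [0.469  0.1421 0.2812] shift old axes mm [ 0.2 -0.7  2.2] new axes [ 0.2 -0.7  2.2] turn [-0.0004 -0.001  -0.001 ] F [ 0.37  0.12 -2.55] op 0.0101held.py:14: RuntimeWarning: Mean of empty slice.
  print(c,m.sum(),"centre",cc.round(4),"r",rr.round(4),"plane",s.round(4),"slot",a.mean().round(1),len(a))
  ret = ret.dtype.type(ret / rcount)
```

View pics/crop4.png

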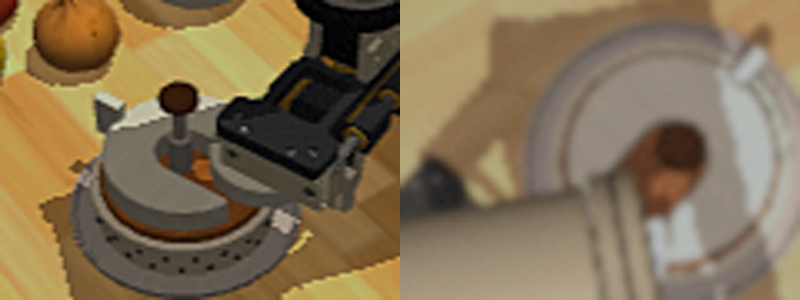

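The side view shows the weight level with the neck, between the collar and the knob, with the slot facing the stem. The top view is blocked by the arm. The lateral offset comes out near 0, so I'll advance gently.

Call:
apply_moves(
  series=[
    [[-3,0,1],[0,0,0]],
    [[-8,0,1],[0,0,0]],
    [[-8,0,0],[0,0,0]],
    [[-6,0,0],[0,0,0]],
    [[-4,0,0],[0,0,0]],
    [[-3,0,0],[0,0,0]],
    [[-2,0,0],[0,0,0]],
    [[0,0,0],[0,0,0]],
    [[0,0,0],[0,0,0]],
  ],
)

```text
t: 5.4
tool_pos: [0.4951, 0.1204, 0.2797]
orientation: [-1.087, -2.947, 0.0]
force: [-0.7, 0.0, -2.1]
opening: 0.0098
gripper_force: 25.0
```

```bash
python3 - <<'E'
from held import *
o=save("e")
s=o["side"][0].copy()
r=lambda i,x,y,w,h:cv2.resize(i[y:y+h,x:x+w],(400,300),interpolation=cv2.INTER_CUBIC)
cv2.imwrite("pics/crop5.png",np.hstack([r(s,240,155,80,60),r(o["top"][0],240,180,80,60)]))
E
python3 go.py .4684 .1417 .279 139.5
```

```text
t 5.5 pos [0.495  0.1204 0.2797] shift old axes mm [34.  -1.1  0.7] new axes [34.  -1.1  0.7] turn [-0.0001 -0.0001  0.0001] F [ 0.16 -0.87 -2.23] op 0.01
```

View pics/crop5.png

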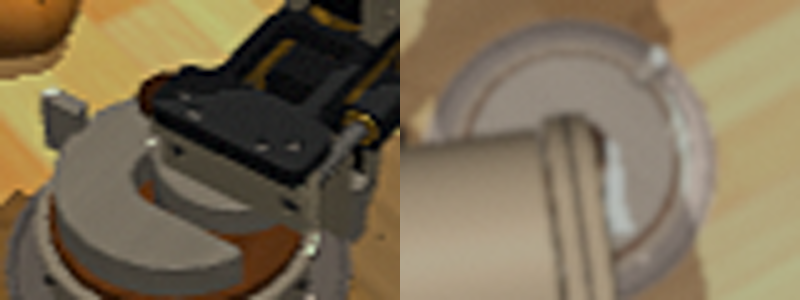

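Call:
apply_moves(
  series=[
    [[-2,-0.5,0],[0,0,0]],
    [[-2,0,0],[0,0,0]],
    [[-2,0,0],[0,0,0]],
    [[-2,0,0],[0,0,0]],
    [[0,0,0],[0,0,0]],
  ],
)

```text
t: 5.92
tool_pos: [0.5012, 0.1145, 0.2798]
orientation: [1.088, 2.947, 0.0]
force: [0.7, 0.4, -2.4]
opening: 0.0099
gripper_force: 25.0
```

Call:
apply_moves(
  series=[
    [[-1.5,0,0],[0,0,0]],
    [[-1.5,0,0],[0,0,0]],
    [[-1,0,0],[0,0,0]],
    [[0,0,0],[0,0,0]],
  ],
)

```text
t: 6.25
tool_pos: [0.504, 0.1121, 0.2797]
orientation: [1.087, 2.947, -0.0]
force: [-0.2, -1.2, -2.7]
opening: 0.0099
gripper_force: 25.0
```

Call:
apply_moves(
  series=[
    [[-1,0,0],[0,0,0]],
    [[-1,0,0],[0,0,0]],
    [[-1,0,0],[0,0,0]],
    [[0,0,0],[0,0,0]],
  ],
)

```text
t: 6.58
tool_pos: [0.5063, 0.1101, 0.2798]
orientation: [1.087, 2.947, 0.0]
force: [-0.6, -0.6, -3.2]
opening: 0.0099
gripper_force: 25.0
```

Call:
apply_moves(
  series=[
    [[-1,0,0],[0,0,0]],
    [[-1,0,0],[0,0,0]],
    [[0,0,0],[0,0,0]],
  ],
)

```text
t: 6.83
tool_pos: [0.5078, 0.1088, 0.2798]
orientation: [1.087, 2.947, 0.0]
force: [0.7, -0.6, -1.8]
opening: 0.0097
gripper_force: 25.0
```

Call:
apply_moves(
  series=[
    [[-1,0,0],[0,0,0]],
    [[-1,0,0],[0,0,0]],
    [[0,0,0],[0,0,0]],
  ],
)

```text
t: 7.08
tool_pos: [0.5093, 0.1075, 0.2797]
orientation: [1.087, 2.947, -0.0]
force: [0.2, 0.5, -2.6]
opening: 0.01
gripper_force: 25.0
```

Call:
apply_moves(
  series=[
    [[-1,0,0],[0,0,0]],
    [[-1,0,0],[0,0,0]],
    [[-1,0,0],[0,0,0]],
    [[0,0,0],[0,0,0]],
  ],
)

```text
t: 7.42
tool_pos: [0.5116, 0.1056, 0.2797]
orientation: [1.087, 2.947, -0.0]
force: [-0.5, 0.1, -3.2]
opening: 0.0096
gripper_force: 25.0
```

Call:
apply_moves(
  series=[
    [[-1,0,0],[0,0,0]],
    [[-1,0,0],[0,0,0]],
    [[-1,0,0],[0,0,0]],
    [[0,0,0],[0,0,0]],
  ],
)

```text
t: 7.75
tool_pos: [0.5139, 0.1036, 0.2798]
orientation: [1.087, 2.947, 0.0]
force: [-0.2, -0.8, -1.9]
opening: 0.0099
gripper_force: 25.0
```

Call:
apply_moves(
  series=[
    [[-1,0,0],[0,0,0]],
    [[-1,0,0],[0,0,0]],
    [[-1,0,0],[0,0,0]],
    [[0,0,0],[0,0,0]],
  ],
)

```text
t: 8.08
tool_pos: [0.5162, 0.1017, 0.2798]
orientation: [1.087, 2.947, 0.0]
force: [-0.6, 0.1, -2.5]
opening: 0.0102
gripper_force: 25.0
```

Call:
apply_moves(
  series=[
    [[-1,0,0],[0,0,0]],
    [[-1,0,0],[0,0,0]],
    [[-1,0,0],[0,0,0]],
    [[-1,0,0],[0,0,0]],
    [[0,0,0],[0,0,0]],
  ],
)

```text
t: 8.5
tool_pos: [0.5192, 0.0991, 0.2797]
orientation: [1.087, 2.947, -0.0]
force: [0.9, -0.6, -2.6]
opening: 0.01
gripper_force: 25.0
```

Call:
apply_moves(
  series=[
    [[-1,0,0],[0,0,0]],
    [[-1,0,0],[0,0,0]],
    [[-1,0,0],[0,0,0]],
    [[0,0,0],[0,0,0]],
  ],
)

```text
t: 8.83
tool_pos: [0.5215, 0.0971, 0.2798]
orientation: [1.087, 2.947, -0.0]
force: [-0.8, 0.2, -2.8]
opening: 0.0097
gripper_force: 25.0
```

Call:
apply_moves(
  series=[
    [[-1,0,0],[0,0,0]],
    [[-1,0,0],[0,0,0]],
    [[0,0,0],[0,0,0]],
  ],
)

```text
t: 9.08
tool_pos: [0.523, 0.0959, 0.2798]
orientation: [1.087, 2.947, -0.0]
force: [-1.0, -0.5, -2.0]
opening: 0.01
gripper_force: 25.0
```

Call:
apply_moves(
  series=[
    [[-1,0,0],[0,0,0]],
    [[-1,0,0],[0,0,0]],
    [[0,0,0],[0,0,0]],
  ],
)

```text
t: 9.33
tool_pos: [0.5245, 0.0945, 0.2798]
orientation: [1.087, 2.947, -0.0]
force: [0.2, -0.2, -2.5]
opening: 0.0099
gripper_force: 25.0
```

Call:
apply_moves(
  series=[
    [[-1,0,0],[0,0,0]],
    [[-1,0,0],[0,0,0]],
    [[-1,0,0],[0,0,0]],
    [[0,0,0],[0,0,0]],
  ],
)

```text
t: 9.67
tool_pos: [0.5269, 0.0926, 0.2798]
orientation: [1.087, 2.947, 0.0]
force: [-0.6, 0.4, -2.8]
opening: 0.0098
gripper_force: 25.0
```

Call:
apply_moves(
  series=[
    [[-1,0,0],[0,0,0]],
    [[0,0,0],[0,0,0]],
  ],
)

```text
t: 9.83
tool_pos: [0.5275, 0.092, 0.2798]
orientation: [1.087, 2.947, -0.0]
force: [0.1, -1.3, -1.8]
opening: 0.0099
gripper_force: 25.0
```

Call:
apply_moves(
  series=[
    [[-1,0,0],[0,0,0]],
    [[0,0,0],[0,0,0]],
  ],
)

```text
t: 10.0
tool_pos: [0.5282, 0.0914, 0.2797]
orientation: [-1.087, -2.947, -0.0]
force: [-0.5, 0.7, -1.8]
opening: 0.0101
gripper_force: 25.0
```

Call:
apply_moves(
  series=[
    [[-0.7,0,0],[0,0,0]],
    [[0,0,0],[0,0,0]],
  ],
)

```text
t: 10.17
tool_pos: [0.5285, 0.0912, 0.2795]
orientation: [-1.087, -2.946, -0.0]
force: [-3.0, 2.9, -1.4]
opening: 0.0099
gripper_force: 25.0
```

The neck touched the back of the hole at about 4 N, where expected. I'll back off to the hole's centre, then feel sideways.

Call:
apply_moves(
  series=[
    [[2.5,0,0],[0,0,0]],
    [[3.3,0,0],[0,0,0]],
    [[0,2,0],[0,0,0]],
    [[0,2,0],[0,0,0]],
    [[0,0,0],[0,0,0]],
  ],
)

```text
t: 10.58
tool_pos: [0.5272, 0.0981, 0.28]
orientation: [1.087, 2.947, 0.0]
force: [1.4, 0.5, -3.0]
opening: 0.0098
gripper_force: 25.0
```

Call:
apply_moves(
  series=[
    [[0,0.7,0],[0,0,0]],
    [[0,0,0],[0,0,0]],
  ],
)

```text
t: 10.75
tool_pos: [0.5275, 0.0984, 0.2798]
orientation: [1.087, 2.947, 0.0]
force: [-1.0, 0.2, -3.6]
opening: 0.0101
gripper_force: 25.0
```

Call:
apply_moves(
  series=[
    [[0,0.7,0],[0,0,0]],
    [[0,0,0],[0,0,0]],
  ],
)

```text
t: 10.92
tool_pos: [0.5279, 0.0987, 0.2797]
orientation: [-1.087, -2.947, 0.0]
force: [-0.4, -0.3, -1.9]
opening: 0.0097
gripper_force: 25.0
```

Call:
apply_moves(
  series=[
    [[0,0.7,0],[0,0,0]],
    [[0,0,0],[0,0,0]],
  ],
)

```text
t: 11.08
tool_pos: [0.5282, 0.0991, 0.2796]
orientation: [-1.087, -2.947, 0.001]
force: [-1.1, -3.1, -1.4]
opening: 0.0099
gripper_force: 25.0
```

Call:
apply_moves(
  series=[
    [[0,0.7,0],[0,0,0]],
    [[0,0,0],[0,0,0]],
  ],
)

```text
t: 11.25
tool_pos: [0.5286, 0.0996, 0.2795]
orientation: [-1.088, -2.947, 0.002]
force: [-2.9, -3.5, -2.1]
opening: 0.0098
gripper_force: 25.0
```

Call:
apply_moves(
  series=[
    [[0,-3,0],[0,0,0]],
    [[0,-3,0],[0,0,0]],
    [[0,-3,0],[0,0,0]],
    [[0,-2,0],[0,0,0]],
    [[0,0,0],[0,0,0]],
  ],
)

```text
t: 11.67
tool_pos: [0.5214, 0.0913, 0.2798]
orientation: [1.087, 2.947, 0.0]
force: [-0.3, 0.0, -2.2]
opening: 0.0099
gripper_force: 25.0
```

Call:
apply_moves(
  series=[
    [[0,-0.7,0],[0,0,0]],
    [[0,0,0],[0,0,0]],
  ],
)

```text
t: 11.83
tool_pos: [0.5212, 0.091, 0.2799]
orientation: [1.087, 2.947, 0.0]
force: [0.7, -0.3, -2.0]
opening: 0.0095
gripper_force: 25.0
```

Call:
apply_moves(
  series=[
    [[0,-0.7,0],[0,0,0]],
    [[0,0,0],[0,0,0]],
  ],
)

```text
t: 12.0
tool_pos: [0.5207, 0.0905, 0.2797]
orientation: [-1.087, -2.947, -0.0]
force: [-0.5, 0.3, -1.7]
opening: 0.0102
gripper_force: 25.0
```

Call:
apply_moves(
  series=[
    [[0,-0.7,0],[0,0,0]],
    [[0,0,0],[0,0,0]],
  ],
)

```text
t: 12.17
tool_pos: [0.5203, 0.09, 0.2798]
orientation: [1.087, 2.947, 0.001]
force: [0.8, 1.2, -2.5]
opening: 0.0096
gripper_force: 25.0
```

Call:
apply_moves(
  series=[
    [[0,-0.5,0],[0,0,0]],
    [[0,0,0],[0,0,0]],
  ],
)

```text
t: 12.33
tool_pos: [0.5201, 0.0897, 0.2799]
orientation: [1.087, 2.947, 0.001]
force: [1.8, 1.5, -2.5]
opening: 0.0096
gripper_force: 25.0
```

Sideways contact came at about +5.9 and −6.8 mm at equal force, so the centre is +6.4 mm from here. I'll lower slowly over the collar.

Call:
apply_moves(
  series=[
    [[0,3,0],[0,0,0]],
    [[0,3.4,0],[0,0,0]],
    [[0,0,1.5],[0,0,0]],
    [[0,0,1.5],[0,0,0]],
    [[0,0,1.5],[0,0,0]],
    [[0,0,0],[0,0,0]],
  ],
)

```text
t: 12.83
tool_pos: [0.5238, 0.0943, 0.2746]
orientation: [-1.087, -2.947, 0.001]
force: [0.4, -0.5, -2.5]
opening: 0.0098
gripper_force: 25.0
```

Call:
apply_moves(
  series=[
    [[0,0,1],[0,0,0]],
    [[0,0,1],[0,0,0]],
    [[0,0,0],[0,0,0]],
  ],
)

```text
t: 13.08
tool_pos: [0.524, 0.0944, 0.273]
orientation: [-1.087, -2.947, 0.0]
force: [-0.1, 0.7, -3.0]
opening: 0.0096
gripper_force: 25.0
```

Call:
apply_moves(
  series=[
    [[0,0,1],[0,0,0]],
    [[0,0,0],[0,0,0]],
  ],
)

```text
t: 13.25
tool_pos: [0.524, 0.0944, 0.2721]
orientation: [-1.087, -2.947, 0.0]
force: [0.0, 0.0, -2.3]
opening: 0.0099
gripper_force: 25.0
```

Call:
apply_moves(
  series=[
    [[0,0,1],[0,0,0]],
    [[0,0,0],[0,0,0]],
  ],
)

```text
t: 13.42
tool_pos: [0.5241, 0.0944, 0.2711]
orientation: [-1.087, -2.947, 0.0]
force: [0.4, 0.8, -2.3]
opening: 0.01
gripper_force: 25.0
```

Call:
apply_moves(
  series=[
    [[0,0,1],[0,0,0]],
    [[0,0,0],[0,0,0]],
  ],
)

```text
t: 13.58
tool_pos: [0.524, 0.0944, 0.2701]
orientation: [-1.087, -2.947, 0.0]
force: [0.0, 1.1, -1.7]
opening: 0.0098
gripper_force: 25.0
```

Call:
apply_moves(
  series=[
    [[0,0,1],[0,0,0]],
    [[0,0,0],[0,0,0]],
  ],
)

```text
t: 13.75
tool_pos: [0.524, 0.0944, 0.269]
orientation: [-1.087, -2.947, 0.0]
force: [-1.0, 1.5, -2.8]
opening: 0.0099
gripper_force: 25.0
```

Call:
apply_moves(
  series=[
    [[0,0,1],[0,0,0]],
    [[0,0,0],[0,0,0]],
  ],
)

```text
t: 13.92
tool_pos: [0.524, 0.0944, 0.268]
orientation: [-1.087, -2.947, 0.0]
force: [0.7, -0.3, -3.0]
opening: 0.0098
gripper_force: 25.0
```

Call:
apply_moves(
  series=[
    [[0,0,1],[0,0,0]],
    [[0,0,1],[0,0,0]],
    [[0,0,0],[0,0,0]],
  ],
)

```text
t: 14.17
tool_pos: [0.524, 0.0944, 0.266]
orientation: [-1.087, -2.947, 0.0]
force: [0.3, -0.9, -2.1]
opening: 0.0095
gripper_force: 25.0
```

Now well down over the collar with no force. I'll go on to contact with the big weight.

Call:
apply_moves(
  series=[
    [[0,0,1],[0,0,0]],
    [[0,0,1],[0,0,0]],
    [[0,0,0],[0,0,0]],
  ],
)

```text
t: 14.42
tool_pos: [0.524, 0.0944, 0.264]
orientation: [-1.087, -2.947, 0.0]
force: [-0.0, 0.3, -2.1]
opening: 0.0099
gripper_force: 25.0
```

Call:
apply_moves(
  series=[
    [[0,0,0.7],[0,0,0]],
    [[0,0,0],[0,0,0]],
  ],
)

```text
t: 14.58
tool_pos: [0.5241, 0.0944, 0.2634]
orientation: [-1.087, -2.947, 0.0]
force: [-0.8, -0.0, -1.2]
opening: 0.0095
gripper_force: 25.0
```

Call:
apply_moves(
  series=[
    [[0,0,0.7],[0,0,0]],
    [[0,0,0],[0,0,0]],
  ],
)

```text
t: 14.75
tool_pos: [0.5241, 0.0944, 0.2627]
orientation: [-1.087, -2.947, 0.0]
force: [-0.1, -0.3, -3.0]
opening: 0.0098
gripper_force: 25.0
```

Call:
apply_moves(
  series=[
    [[0,0,0.5],[0,0,0]],
    [[0,0,0],[0,0,0]],
  ],
)

```text
t: 14.92
tool_pos: [0.5241, 0.0944, 0.2623]
orientation: [-1.087, -2.947, 0.0]
force: [0.5, -0.2, -1.6]
opening: 0.0096
gripper_force: 25.0
```

Call:
apply_moves(
  series=[
    [[0,0,0.4],[0,0,0]],
    [[0,0,0],[0,0,0]],
  ],
)

```text
t: 15.08
tool_pos: [0.5242, 0.0944, 0.2621]
orientation: [1.087, 2.947, 0.0]
force: [-1.2, 0.3, -1.3]
opening: 0.0097
gripper_force: 25.0
```

Call:
apply_moves(
  series=[
    [[0,0,0.4],[0,0,0]],
    [[0,0,0],[0,0,0]],
  ],
)

```text
t: 15.25
tool_pos: [0.5243, 0.0945, 0.262]
orientation: [1.087, 2.947, 0.0]
force: [-1.1, 0.1, 3.2]
opening: 0.0094
gripper_force: 25.0
```

Call:
apply_moves(
  series=[
    [[0,0,0.4],[0,0,0]],
    [[0,0,0],[0,0,0]],
  ],
)

```text
t: 15.42
tool_pos: [0.5243, 0.0945, 0.2619]
orientation: [1.087, 2.947, 0.001]
force: [-3.3, 0.4, 4.9]
opening: 0.0097
gripper_force: 25.0
```

It is seated at z = 0.262, exactly as predicted. I'll ease off, release, and lift straight up.

Call:
apply_moves(
  series=[
    [[0,0,-0.5],[0,0,0]],
    [[0,0,0],[0,0,0]],
  ],
  newtons=5,
)

```text
t: 15.58
tool_pos: [0.5243, 0.0945, 0.2619]
orientation: [1.087, 2.947, 0.001]
force: [-0.3, 1.2, 2.9]
opening: 0.0097
gripper_force: 5.0
```

Call:
apply_moves(
  series=[
    [[0,0,0],[0,0,0]],
    [[0,0,0],[0,0,0]],
    [[0,0,0],[0,0,0]],
    [[0,0,0],[0,0,0]],
    [[0,0,0],[0,0,0]],
  ],
  claw=0.35,
)

```text
t: 16.0
tool_pos: [0.5241, 0.0944, 0.2615]
orientation: [-1.087, -2.947, 0.0]
force: [-0.1, -0.0, 0.2]
opening: 0.0317
gripper_force: 0.0
```

Call:
apply_moves(
  series=[
    [[0,0,-3],[0,0,0]],
    [[0,0,-6],[0,0,0]],
    [[0,0,-12],[0,0,0]],
    [[0,0,-20],[0,0,0]],
    [[0,0,-30],[0,0,0]],
    [[0,0,-30],[0,0,0]],
    [[10,0,-20],[0,0,0]],
    [[30,0,0],[0,0,0]],
    [[35,0,0],[0,0,0]],
    [[35,0,0],[0,0,0]],
    [[25,0,0],[0,0,0]],
    [[0,0,0],[0,0,0]],
  ],
)

```text
t: 17.0
tool_pos: [0.4188, 0.1843, 0.3842]
orientation: [-1.083, -2.949, -0.003]
force: [-0.1, -0.5, 0.6]
opening: 0.0327
gripper_force: 0.0
```

```bash
python3 - <<'E'
from held import *
o=save("f")
held(o,.086,np.array([.567,.058]))
r=lambda i,x,y,w,h:cv2.resize(i[y:y+h,x:x+w],(400,300),interpolation=cv2.INTER_CUBIC)
cv2.imwrite("pics/crop6.png",np.hstack([r(o["side"][0],230,155,90,68),r(o["top"][0],235,182,80,60)]))
print(robot.read_state()["force"])
E
```

```text
top 422 centre [0.5689 0.0544] r 0.0374 plane [-0.0078  0.0086  0.085 ] slot -40.2 30
side 475 centre [0.566  0.0643] r 0.0402 plane [-0.0129 -0.0178  0.0849] slot -39.7 16
[-0.36684932 -0.19611451  0.12594875]
```

View pics/crop6.png

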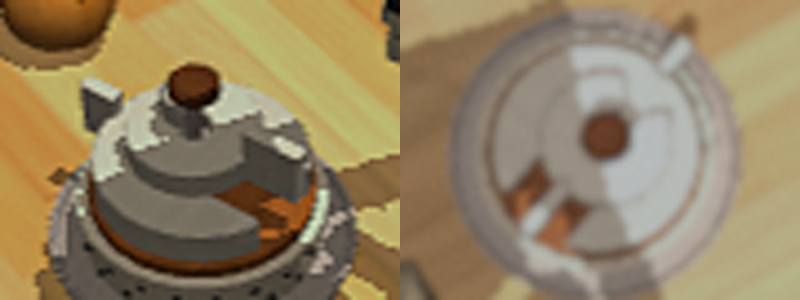

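The small weight lies flat at top height 0.085 m, centred under the knob. Its slot heads −40°, opposite the big weight's slot, and its fin sits over that slot. The big weight hasn't moved and the gripper is clear.

```bash
python3 -c "
from plant import robot
print(robot.close_job())"
```

```text
the job is handed in; nothing more can be done
None
```

The small weight is on the press, flat on the big weight, its slot pointing the opposite way to within about a degree or two by camera. The gripper is clear and the job is handed in at about 17 s; the judge's result was not shown.

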